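Turn the recipe leaf

ROBOT

A 6-joint arm with a two-finger parallel gripper is mounted at the origin on the work surface. World frame = base frame: x ahead of the robot, y to its left, z up, the work surface at z = 0. Lengths are in mm, angles in rad, forces in N, time in s.
With the tool pointing down it reaches from about 200 to 875 mm from the base axis. Payload 3.4 kg.
Tool frame: the origin (TCP) lies at the very end of the fingers, on their centre line; the grasp point (between the pads) lies 19 mm behind it (grasp_offset is the distance from the TCP to the grasp point, in mm); z points along the fingers, y is the line along which they close (so a half turn about z gives the same grasp; the last joint's range is limited). The gripper opens to 94 mm and grips with 3 to 60 N. Pads are 16 mm wide; open, the fingers measure 119 mm over their backs; the gripper's body (75 mm by 177 mm) begins 78 mm behind the grasp point.
Start: joints at [1.033, 0.276, 1.505, -0, 1.361, -0.121], TCP at [232.802, 525.803, 205.493] pointing down, gripper open.
Joint ranges: [-2.89, 2.89], [-0.75, 2.08], [0.22, 2.7], [-1.18, 4.32], [0.11, 2.71], [-2.7, 2.7]. Speed limits (rad/s): [2.57, 2.57, 3.14, 3.14, 3.14, 3.14].

INTERFACE

Orientations are given as a unit quaternion [w, x, y, z].
In Python, from plant import * gives the robot as it stands.
- The arm moves only by the tool step_arm, never from a script. Its argument "series" is text: rows parted by semicolons, each of 7 numbers parted by spaces: the shift along the tool's x, y, z in units of 25 mm (1.0 is 25 mm), then the turn, a rotation vector about the tool's x, y, z in units of 6 degrees (1.0 is 6 degrees), then the opening in per cent of the stroke, from 0 (shut) to 100 (fully open). A call has 1 to 12 rows; each row shifts and turns the commanded pose from where the row before left it, along the tool's axes as they then stand; what a row does not reach is not made up. A row lasts 1/12 s, in which the tool goes at most 41.7 mm and 7.16 degrees, less where a joint would pass 70% of its speed; a pose out of reach is approached as far as the arm can. A call is refused whole if a number of a shift passes 1 or a number of a turn 1, either way. A call with a gripper value outside its range is refused whole. The fingers move at their own pace and stop on an object; "force" is the grip in N (left out, the last holds). Time passes only in rows, so rows that do not move let the fingers close. It gives the time, the measured TCP pose, the force, the opening and the grip force at its end, in the units of the state.
- get_obs(): the state, without advancing time (a new reading comes with each control period).
- snapshot(name): name is "side" or "top" or "wrist"; returns a dict with "color" (384x512x3 uint8, red, green, blue), "range_z" (384x512 float32, mm along the optical axis (not along the pixel's ray), 0 where there is no reading), "camera_matrix" (3x3 intrinsics, pixels), "world_to_cam" (4x4, takes a point from world to camera coordinates). Camera axes: x right, y down, z forward; pixel columns grow to the right and rows downward; lengths in mm; the calibration is good to about 2 mm. The wrist camera is an equidistant fisheye: a pixel r from the principal point sees the ray r / f radians off the axis. A picture is of the moment at which its call begins.
- finish_job(): hands the job in; it is judged then, once.
The state is a dict: "t": time; "q": joint angles; "qd": joint speeds; "effort": joint torques, N m; "tcp_pos": TCP position; "eef_rot": TCP orientation; "contact_force": force on the tool from outside, world axes, zero at the start; "ft_torque": the same for the moment, N m; "grip_width": finger opening in mm; "grasp_force": force on a finger pad.
Only numpy, scipy, OpenCV 4.12 (cv2) and the standard library are available. Lean on these libraries where they do the work, as an engineer would, in place of code of your own. Each camera call takes 0.05 s, during which the arm holds its last target. There are 200 camera calls.

TASK

The recipe binder lies open with its stiff turquoise leaf standing half turned over the left page. With your fingertips, slide the white pot off the right page until it stands on the round blue coaster beside the binder, without lifting or tipping it; then push the leaf over the spine and press it down flat on the right page. Nothing needs gripping: leave the other things where they are.

Things in the scene. Friction and masses are not known exactly. Their poses are not given: they have to be found in the camera images.
- book: Recipe binder lying open (fixed), pink covers, cream pages. Origin: on the worktop under mid-spine. x runs along the spine, away from the robot; +y across the left page, -y across the right, z up. Covers 230 mm along x, reaching 170 mm from the spine each side; page tops 5 mm above the worktop. Rings at the spine 18 mm high, within 13 mm of its line.
- leaf (a joint): Angle of the rigid turquoise leaf: 0 flat on the left page, 1.57 upright, 3.14 flat on the right page. Hinge axis: along the book's x, 8 mm above its origin. Leaf 210 mm along the spine, 3 mm thick, free edge 160 mm from the axis, 120 g. Starts ajar, leaning left. The hinge is stiff (0.14 N m friction): it stays at any angle and must be pressed down to lie flat.
- leaf_edge (a point): Middle of the leaf's free edge, in the middle of its thickness (160 mm from the hinge axis); moves with the leaf. Its y points from the spine outward along the leaf.
- ramekin: Small open white ceramic pot, 58 mm across the rim, 38 mm high, about 120 g, standing loose on the right page at the start. Origin: centre of its underside.
- coaster: Round thin blue coaster, 100 mm across, under 1 mm thick, fixed flat on the worktop to the right of the binder. Origin: its centre. The pot is to stand on it, all of its foot inside the edge.
- spice_jar: Small brown spice jar with a red cap, 44 mm across, 85 mm tall, standing just beyond the far edge of the book's right page. Origin: centre of its underside. Bystander: leave it alone.
- measuring_cup: Steel measuring cup 72 mm across, 36 mm high, with a black handle 110 mm long along its +y, on the left. Origin: centre of its underside (of the cup itself). Bystander: leave it alone.
- spatula: Pink spatula with a wooden handle, 280 mm long, lying on the right. Origin: under the middle of its length. Bystander: leave it alone.
- cutter: Steel ring cookie cutter, 72 mm across, 35 mm high, just beyond the far edge of the left page. Origin: centre of its underside. Bystander: leave it alone.
- shaker: Blue ceramic shaker, 42 mm across, 90 mm tall, on the left. Origin: centre of its underside. Bystander: leave it alone.
Not all that is in view belongs to the job. Leave any yellow look-alike of the ramekin alone.

How it is judged:
By the outcome, as a careful person would: the job done as asked, in the order asked, and still so for the second after the job is handed in, with the robot touching nothing.
It also fails if it takes over 59 s, if anything falls off the work surface, if the arm or the gripper's body presses on something with over 40 N, if the wrist force passes 120 N, or if a joint passes its speed limit or range.

## Working session

There is one attempt and no reset: what is moved stays moved. The work goes in short steps, Python scripts to look and compute and a tool call to move; the robot and the scene stay as the last step left them, time stands still between calls to the robot, and variables do not carry over. Pictures are saved under pics/ and viewed, at most 10 in all, crops included, and the job is handed in when it is done.

Besides the shell and the picture viewer there is one more tool, called after "Emit:" in YAML: its name, and indented under it one key for each argument. step_arm: Moves the arm, as the interface text tells. Its arguments: {"type":"object","properties":{"series":{"type":"string"},"force":{"type":"number"}},"required":["series"]}

```bash
mkdir -p pics; cat > h.py <<'E'
from plant import *
import numpy as np, cv2
def save(n,f):
    s=snapshot(n); cv2.imwrite('pics/'+f+'.png',s['color'][:,:,::-1]); np.savez('pics/'+f+'.npz',**s); return s
def pts(s):
    K=s['camera_matrix'];T=np.linalg.inv(s['world_to_cam']);z=s['range_z']
    v,u=np.mgrid[:z.shape[0],:z.shape[1]]
    P=np.stack([(u-K[0,2])/K[0,0]*z,(v-K[1,2])/K[1,1]*z,z,np.ones_like(z)],-1)
    W=(P@T.T)[...,:3]; W[z==0]=np.nan; return W
E
python3 - <<'E'
from h import *
a=save('top','t0');b=save('side','s0')
cv2.imwrite('pics/both.png',cv2.resize(np.hstack([a['color'],b['color']])[:,:,::-1],(800,300)))
for s in(a,b): print(s['camera_matrix'],np.linalg.inv(s['world_to_cam']).round(2))
print(get_obs())
E
```

```text
[[365.06998852   0.         253.36970686]
 [  0.         365.06998852 192.72599885]
 [  0.           0.           1.        ]] [[-0.00000e+00 -9.80000e-01  1.80000e-01  3.19480e+02]
 [-1.00000e+00  0.00000e+00  0.00000e+00 -1.29400e+01]
 [-0.00000e+00 -1.80000e-01 -9.80000e-01  1.09183e+03]
 [ 0.00000e+00  0.00000e+00  0.00000e+00  1.00000e+00]]
[[358.89038074   0.         266.12030795]
 [  0.         358.89038074 194.14461756]
 [  0.           0.           1.        ]] [[ 7.4000e-01 -3.8000e-01  5.5000e-01 -6.6580e+01]
 [-6.7000e-01 -4.3000e-01  6.0000e-01 -6.3482e+02]
 [ 1.0000e-02 -8.2000e-01 -5.8000e-01  6.5771e+02]
 [ 0.0000e+00  0.0000e+00  0.0000e+00  1.0000e+00]]
{'t': 0.1, 'q': array([ 1.03300893e+00,  2.76546434e-01,  1.50599873e+00, -1.24105093e-05,
        1.36069939e+00, -1.20988341e-01]), 'qd': array([ 0.00035482, -0.00224351, -0.00347004,  0.00087198, -0.00178842,
        0.00010779]), 'effort': array([ 5.16702366e-04, -4.05457878e+01, -2.37780905e+01,  7.01946951e-02,
        2.99005327e-02, -4.67692053e-05]), 'tcp_pos': array([232.52170834, 525.33337096, 204.68598307]), 'eef_rot': array([-2.61422860e-04,  2.06892982e-01,  9.78363231e-01, -7.83508343e-04]), 'contact_force': array([-0.2439887 , -0.409561  , -0.90515601]), 'ft_torque': array([-0.01263878, -0.02073112,  0.04489041]), 'grasp_force': 0.0, 'grip_width': 93.97320741762952}
```

View pics/t0.png

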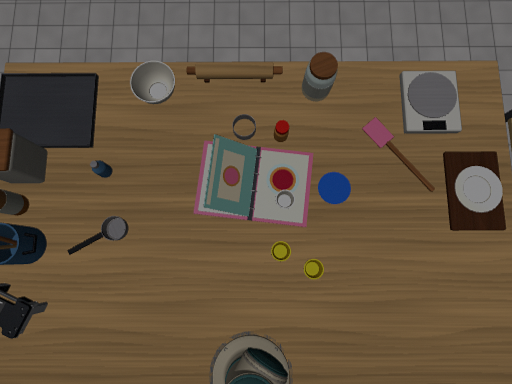

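View pics/s0.png

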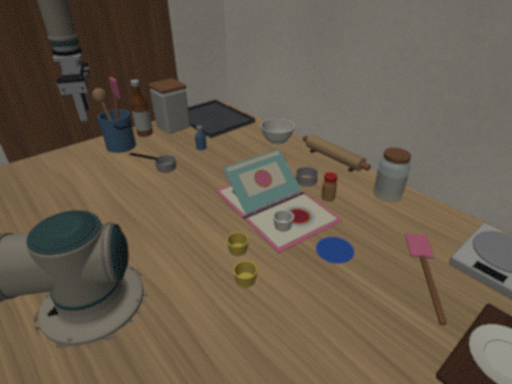

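The top view shows three pots. The two at (281,251) and (314,269) are yellow look-alikes on the worktop. The white one at (285,200), on the right page, fits the description. The coaster is at (334,188), the leaf at (231,175) and the spine runs near (253,183). Next I measure, with one crop to confirm.

```bash
python3 - <<'E'
from h import *
def ld(f): return dict(np.load('pics/'+f+'.npz'))
a=ld('t0');W=pts(a);c=a['color'];hsv=cv2.cvtColor(c,cv2.COLOR_RGB2HSV)
crop=np.hstack([cv2.resize(c[120:280,180:370],(475,400),interpolation=2),cv2.resize(ld('s0')['color'][140:300,210:340],(325,400),interpolation=2)])
cv2.imwrite('pics/crop.png',crop[:,:,::-1])
def blob(n,m,r):
    M=np.zeros(m.shape,bool);M[r[1]:r[3],r[0]:r[2]]=1;m=m&M
    v,u=np.nonzero(m);P=W[m];P=P[~np.isnan(P[:,0])]
    print(n,len(P),'uv',u.mean().round(1),v.mean().round(1),'ctr',((P.min(0)+P.max(0))/2).round(1),'mean',P.mean(0).round(1),'min',P.min(0).round(),'max',P.max(0).round());return P
H,S,V=hsv[...,0],hsv[...,1],hsv[...,2]
blob('coaster',(abs(H.astype(int)-115)<12)&(S>180),(310,165,360,210))
z=W[...,2]
P=blob('pot',(z>28)&(z<60),(268,185,300,215))
b=blob('rim',(z>38)&(z<60),(268,185,300,215))
P=blob('pink',(H>150)&(H<176)&(S>70),(190,135,320,230))
h=cv2.convexHull(P[:,:2].astype(np.float32));print('rect',cv2.minAreaRect(h),cv2.approxPolyDP(h,12,True)[:,0])
L=blob('leaf',(H>78)&(H<100)&(S>60),(190,130,262,225))
cc=L.mean(0);u,s,vt=np.linalg.svd(L-cc);print('normal',vt[2],s,np.degrees(np.arccos(abs(vt[2,2]))))
blob('jar',(z>40),(270,115,295,145));blob('cutter',(z>20),(230,110,262,139))
blob('spoon',(z>20)&(z<60),(100,215,130,242));blob('shk',z>30,(88,155,115,180));blob('spat',(H>150)&(S>70),(360,115,400,150))
blob('y1',(z>20)&(H<40)&(S>180),(268,238,295,264));blob('y2',(z>20)&(H<40)&(S>180),(300,256,328,282))
# black rings
blob('rings',(V<60),(244,140,264,225))
# side coaster
K=None
E
```

```text
coaster 778 uv 333.8 187.8 ctr [ 527.6 -252.9    2.2] mean [ 527.8 -253.6    2.3] min [ 481. -301.   -4.] max [ 575. -205.    9.]
pot 122 uv 285.5 197.9 ctr [ 488.7 -100.1   39. ] mean [ 490.8 -103.3   41.1] min [ 460. -128.   28.] max [517. -72.  50.]
rim 94 uv 285.2 198.5 ctr [ 488.7 -100.1   44.2] mean [ 488.7 -102.2   43.7] min [ 460. -128.   38.] max [517. -72.  50.]
pink 1581 uv 258.4 185.5 ctr [544.4 -11.   39.3] mean [534.4 -25.1  11.2] min [ 412. -191.   -1.] max [677. 169.  80.]
rect ((544.998291015625, -11.001922607421875), (339.7953796386719, 229.60609436035156), 82.8748779296875) [[ 677.0024   143.56126]
 [ 451.93637  168.8703 ]
 [ 414.65894 -165.69621]
 [ 636.8136  -190.667  ]]
leaf 1753 uv 232.9 177.6 ctr [552.2  53.5  59.1] mean [548.7  48.2  57.9] min [442. -18.   5.] max [662. 125. 113.]
normal [ 0.07555991  0.61220613 -0.78707964] [2911.03743094 2070.62388347   67.88483317] 38.08656964033719
jar 224 uv 281.4 128.8 ctr [692.7 -92.5  66.5] mean [688.9 -91.8  76.5] min [ 673. -113.   41.] max [713. -72.  92.]
cutter 128 uv 244.0 125.1 ctr [716.4  19.8  30.3] mean [718.1  18.5  30.9] min [681. -15.  20.] max [752.  55.  41.]
spoon 171 uv 110.6 228.0 ctr [406.8 397.4  31.2] mean [405.5 405.4  31.7] min [373. 361.  20.] max [440. 434.  42.]
shk 222 uv 99.4 167.2 ctr [582.4 440.8  63.5] mean [578.8 436.1  64.7] min [562. 422.  31.] max [603. 460.  96.]
spat 488 uv 377.5 132.2 ctr [ 701.4 -396.8    8.1] mean [ 700.6 -393.8   11.5] min [ 653. -446.   -2.] max [ 749. -347.   18.]
y1 128 uv 281.4 250.5 ctr [339.5 -86.4  32.2] mean [339.5 -89.2  35. ] min [ 313. -114.   20.] max [366. -59.  44.]
y2 136 uv 314.9 268.8 ctr [ 289.  -178.8   32.4] mean [ 287.9 -183.2   34.8] min [ 263. -206.   20.] max [ 315. -152.   45.]
rings 219 uv 254.0 183.7 ctr [545.2 -10.3   9.9] mean [541.6 -11.5   3.9] min [433. -27.  -1.] max [657.   7.  21.]
```

View pics/crop.png

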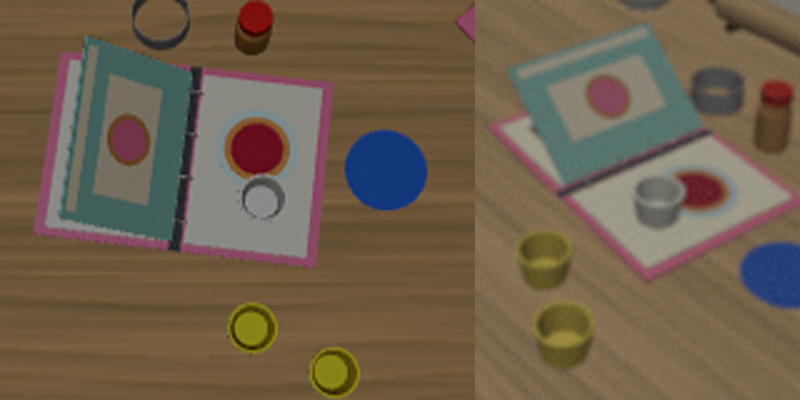

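The crop confirms the white pot at crop (263,198) on the right page. The yellow ones stand off the book. I'll travel to just behind the pot, up high.

Emit:
step_arm:
  series: "-1 -0.93 0 0 0 0 36;-1 -0.93 0 0 0 0 36;-1 -0.93 0 0 0 0 36;-1 -0.93 0 0 0 0 36;-1 -0.93 0 0 0 0 36;-1 -0.93 0 0 0 0 36;-1 -0.93 0 0 0 0 36;-1 -0.93 0 0 0 0 36;-1 -0.93 0 0 0 0 36;-1 -0.93 0 0 0 0 36;-1 -0.93 0 0 0 0 36;-1 -0.93 0 0 0 0 36"

```text
t: 1.1
tcp_pos: [394.2, 147.6, 205.3]
eef_rot: [-0.0, 0.207, 0.978, 0.0]
contact_force: [0.2, -0.4, 0.5]
grip_width: 33.9
grasp_force: 0.0
```

Emit:
step_arm:
  series: "-1 -0.94 0 0 0 0 36;-1 -0.94 0 0 0 0 36;-1 -0.94 0 0 0 0 36;-1 -0.94 0 0 0 0 36;-1 -0.94 0 0 0 0 36;-1 -0.94 0 0 0 0 36;0 0 0 0 0 1 36;0 0 0 0 0 1 36;0 0 0 0 0 1 36;0 0 0 0 0 1 36;0 0 0 0 0 1 36;0 0 0 0 0 1 36"

```text
t: 2.1
tcp_pos: [473.9, -40.4, 205.0]
eef_rot: [-0.001, 0.501, 0.865, -0.0]
contact_force: [-0.9, -0.4, 0.3]
grip_width: 33.6
grasp_force: 0.0
```

Emit:
step_arm:
  series: "0 0 0 0 0 1 36;0 0 0 0 0 1 36;0 0 0 0 0 0.63 36;0 0 0 0 -1 0 36;0 0 0 0 -1 0 36;0 0 0 0 0 0 36;0 0 0 0 0 0 36"

```text
t: 2.68
tcp_pos: [473.5, -38.9, 205.1]
eef_rot: [0.082, 0.608, 0.787, -0.064]
contact_force: [1.1, 0.1, -0.1]
grip_width: 34.0
grasp_force: 0.0
```

```bash
cat >> h.py <<'E'
from scipy.spatial.transform import Rotation as Ro
def st():
    o=get_obs();q=o['eef_rot'];R=Ro.from_quat([q[1],q[2],q[3],q[0]]).as_matrix()
    print('t',o['t'],'p',o['tcp_pos'].round(1),'F',o['contact_force'].round(1),'w',round(o['grip_width'],1));print(R.round(3));return o['tcp_pos'],R
def to(target):
    p,R=st();print('units',(R.T@(np.array(target)-p)/25).round(2))
E
python3 - <<'E'
from h import *
to([474,-42,12])
s=save('top','t1')
E
```

```text
t 2.6833 p [473.5 -38.9 205.1] F [ 1.1  0.1 -0.1] w 34.0
[[-0.246  0.968  0.051]
 [ 0.947  0.252 -0.2  ]
 [-0.206 -0.001 -0.979]]
units [ 1.47 -0.    7.58]
```

Emit:
step_arm:
  series: "0.18 0 0.95 0 0 0 36;0.18 0 0.95 0 0 0 36;0.18 0 0.95 0 0 0 36;0.18 0 0.95 0 0 0 36;0.18 0 0.95 0 0 0 36;0.18 0 0.95 0 0 0 36;0.18 0 0.95 0 0 0 36;0.18 0 0.9 0 0 0 36;0 0 0 0 0 0 36;0 0 0 0 0 0 36"

```text
t: 3.57
tcp_pos: [474.8, -45.5, 12.6]
eef_rot: [0.081, 0.611, 0.785, -0.065]
contact_force: [0.4, 0.9, -0.1]
grip_width: 33.7
grasp_force: 0.0
```

Emit:
step_arm:
  series: "-0.2 0 0.04 0 0 0 36;-0.2 0 0.04 0 0 0 36;-0.2 0 0.04 0 0 0 36;-0.2 0 0.04 0 0 0 36;-0.15 0 0.03 0 0 0 36;-0.15 0 0.03 0 0 0 36;-0.15 0 0.03 0 0 0 36;-0.15 0 0.03 0 0 0 36;-0.15 0 0.03 0 0 0 36;-0.15 0 0.03 0 0 0 36;-0.15 0 0.03 0 0 0 36;-0.15 0 0.03 0 0 0 36"

```text
t: 4.57
tcp_pos: [487.9, -94.0, 13.9]
eef_rot: [0.082, 0.61, 0.786, -0.064]
contact_force: [-0.6, 0.6, -0.5]
grip_width: 33.8
grasp_force: 0.5
```

```bash
python3 - <<'E'
from h import *
s=save('side','s2');t=save('top','t2')
cv2.imwrite('pics/c2.png',np.hstack([cv2.resize(x[r[0]:r[1],r[2]:r[3]],(400,400),interpolation=2) for x,r in((t['color'],(130,250,240,360)),(s['color'],(170,290,230,350)))])[:,:,::-1])
to([474,-42,12])
E
```

```text
t 4.6667 p [488.1 -94.3  13.9] F [-0.3  0.6  0.4] w 33.7
[[-0.242  0.969  0.052]
 [ 0.948  0.247 -0.202]
 [-0.208  0.    -0.978]]
units [ 2.14 -0.03 -0.38]
```

View pics/c2.png

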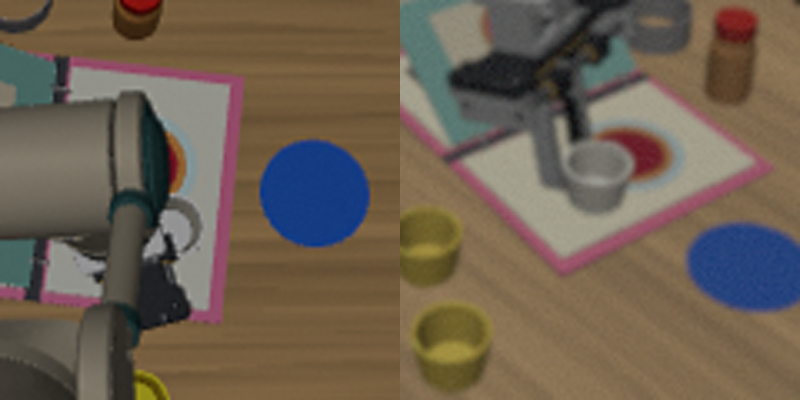

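Emit:
step_arm:
  series: "-0.16 0 0.034 0 0 0 36;-0.16 0 0.034 0 0 0 36;-0.16 0 0.034 0 0 0 36;-0.16 0 0.034 0 0 0 36;-0.16 0 0.034 0 0 0 36;-0.16 0 0.034 0 0 0 36;-0.16 0 0.034 0 0 0 36;-0.16 0 0.034 0 0 0 36;-0.16 0 0.034 0 0 0 36;-0.16 0 0.034 0 0 0 36;-0.16 0 0.034 0 0 0 36;-0.16 0 0.034 0 0 0 36"

```text
t: 5.67
tcp_pos: [500.1, -141.6, 14.0]
eef_rot: [0.083, 0.61, 0.785, -0.064]
contact_force: [-0.4, 0.8, 0.9]
grip_width: 33.8
grasp_force: 0.7
```

Emit:
step_arm:
  series: "-0.16 0 0.034 0 0 0 36;-0.16 0 0.034 0 0 0 36;-0.16 0 0.034 0 0 0 36;-0.16 0 0.034 0 0 0 36;-0.16 0 0.034 0 0 0 36;-0.16 0 0.034 0 0 0 36;-0.16 0 0.034 0 0 0 36;-0.16 0 0.034 0 0 0 36;-0.16 0 0.034 0 0 0 36;-0.16 0 0.034 0 0 0 36;-0.16 0 0.034 0 0 0 36;-0.16 0 0.034 0 0 0 36"

```text
t: 6.67
tcp_pos: [512.3, -189.2, 14.0]
eef_rot: [0.083, 0.61, 0.785, -0.064]
contact_force: [0.1, 1.1, -0.6]
grip_width: 33.6
grasp_force: 0.4
```

```bash
python3 - <<'E'
from h import *
s=save('side','s3');t=save('top','t3')
cv2.imwrite('pics/c3.png',np.hstack([cv2.resize(x[r[0]:r[1],r[2]:r[3]],(400,400),interpolation=2) for x,r in((t['color'],(130,250,240,360)),(s['color'],(190,290,270,370)))])[:,:,::-1])
to([520.8,-226,9])
E
```

```text
t 6.7667 p [ 512.6 -189.5   14.1] F [ 0.1  0.4 -0.2] w 34.0
[[-0.242  0.969  0.052]
 [ 0.948  0.247 -0.202]
 [-0.208  0.001 -0.978]]
units [-1.42 -0.04  0.51]
```

View pics/c3.png

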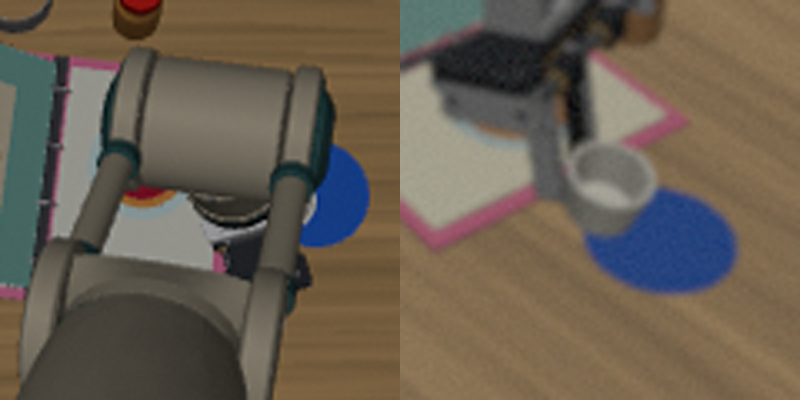

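The pot is off the binder, with its foot at the coaster's near edge (side crop (605,220)). I'll finish the slide, then measure.

Emit:
step_arm:
  series: "-0.15 0 0.04 0 0 0 36;-0.15 0 0.04 0 0 0 36;-0.15 0 0.04 0 0 0 36;-0.15 0 0.04 0 0 0 36;-0.15 0 0.04 0 0 0 36;-0.15 0 0.04 0 0 0 36;-0.15 0 0.04 0 0 0 36;-0.15 0 0.04 0 0 0 36;-0.15 0 0.04 0 0 0 36;-0.1 0 0.03 0 0 0 36;0 0 0 0 0 0 36;0 0 0 0 0 0 36"

```text
t: 7.77
tcp_pos: [521.5, -225.3, 11.9]
eef_rot: [0.083, 0.61, 0.785, -0.064]
contact_force: [0.2, 0.0, 0.7]
grip_width: 33.6
grasp_force: 0.2
```

```bash
cat > m.py <<'E'
from h import *
def potside(f):
    s=save('side',f);W=pts(s);c=s['color'];hsv=cv2.cvtColor(c,cv2.COLOR_RGB2HSV)
    near=(np.hypot(W[...,0]-528,W[...,1]+250)<75)
    P=W[near&(W[...,2]>32)&(W[...,2]<46)&(hsv[...,1]<60)&(W[...,1]<-190)]
    print('rim',len(P),P.min(0).round(),P.max(0).round(),((P.min(0)+P.max(0))/2).round(1))
    m=near&(hsv[...,0]>105)&(hsv[...,0]<125)&(hsv[...,1]>150);Q=W[m];print('coaster',Q.min(0).round(),Q.max(0).round(),((Q.min(0)+Q.max(0))/2).round(1))
    cv2.imwrite('pics/'+f+'c.png',cv2.resize(c[190:290,270:400],(780,600),interpolation=2)[:,:,::-1])
E
python3 - <<'E'
from m import *
potside('s4');to([520.8,-226,9])
E
```

```text
rim 186 [ 490. -284.   32.] [ 555. -209.   46.] [ 522.8 -246.7   39. ]
coaster [ 484. -302.   -5.] [ 574. -219.    2.] [ 528.9 -260.6   -1.3]
t 7.8167 p [ 521.4 -225.1   11.9] F [-0.1  0.2 -0.2] w 33.7
[[-0.242  0.969  0.051]
 [ 0.948  0.248 -0.201]
 [-0.208 -0.    -0.978]]
units [-0.   -0.03  0.12]
```

View pics/s4c.png

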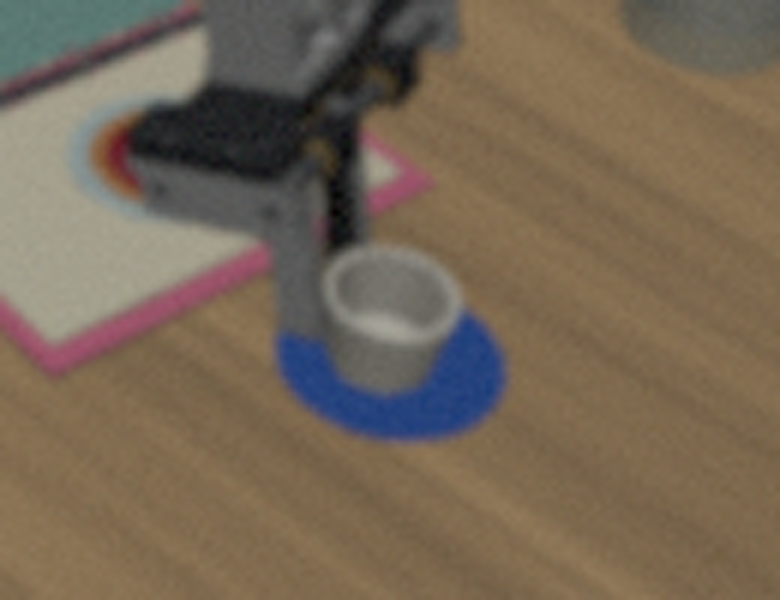

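The pot stands upright on the coaster, with blue showing all round its foot at crop (388,375). I'll back off, rise, straighten the tool and align it with the book.

Emit:
step_arm:
  series: "0.4 0 -0.08 0 0 0 36;0.4 0 -0.08 0 0 0 36;0.4 0 -0.08 0 0 0 36;0.4 0 -0.08 0 0 0 36;-0.2 0 -0.96 0 0 0 36;-0.2 0 -0.96 0 0 0 36;-0.2 0 -0.96 0 0 0 36;-0.2 0 -0.96 0 0 0 36;-0.2 0 -0.96 0 0 0 36;-0.2 0 -0.96 0 0 0 36;-0.2 0 -0.96 0 0 0 36;-0.2 0 -0.96 0 0 0 36"

```text
t: 8.82
tcp_pos: [510.5, -183.5, 208.8]
eef_rot: [0.082, 0.61, 0.786, -0.064]
contact_force: [0.1, -0.8, 0.0]
grip_width: 33.9
grasp_force: 0.0
```

Emit:
step_arm:
  series: "0 0 0 0 1 0 36;0 0 0 0 1 0 36;0 0 0 0 0 1 36;0 0 0 0 0 1 36;0 0 0 0 0 1 36;0 0 0 0 0 0.5 36;0 0 0 0 0 0 36"

```text
t: 9.4
tcp_pos: [510.8, -183.8, 207.4]
eef_rot: [-0.0, 0.747, 0.665, -0.0]
contact_force: [0.5, 0.5, 0.5]
grip_width: 33.4
grasp_force: 0.0
```

```bash
python3 - <<'E'
from m import *
to([564.5,153,210])
potside('s5')
E
```

```text
t 9.4 p [ 510.8 -183.8  207.4] F [0.5 0.5 0.5] w 33.4
[[ 0.116  0.993 -0.001]
 [ 0.993 -0.116  0.   ]
 [ 0.    -0.001 -1.   ]]
units [13.63  0.57 -0.1 ]
rim 107 [ 499. -282.   32.] [ 556. -226.   38.] [ 527.2 -254.1   34.8]
coaster [ 486. -302.   -5.] [ 574. -210.  322.] [ 529.7 -255.9  158.7]
```

Emit:
step_arm:
  series: "0.98 0.04 0 0 0 0 36;0.98 0.04 0 0 0 0 36;0.98 0.04 0 0 0 0 36;0.98 0.04 0 0 0 0 36;0.98 0.04 0 0 0 0 36;0.98 0.04 0 0 0 0 36;0.98 0.04 0 0 0 0 36;0.98 0.04 0 0 0 0 36;0.98 0.04 0 0 0 0 36;0.98 0.04 0 0 0 0 36;0.98 0.04 0 0 0 0 36;0.98 0.04 0 0 0 0 36"

```text
t: 10.45
tcp_pos: [556.7, 107.6, 207.6]
eef_rot: [0.0, 0.746, 0.666, -0.0]
contact_force: [0.1, 0.5, 0.3]
grip_width: 33.8
grasp_force: 0.0
```

Emit:
step_arm:
  series: "0.98 0.04 0 0 0 0 36;0.98 0.04 0 0 0 0 36;0 0 0 0 0 0 36;0 0 0.9 0 0 0 36;0 0 0.9 0 0 0 36;0 0 0.9 0 0 0 36;0 0 0.9 0 0 0 36;0 0 0.9 0 0 0 36;0 0 0.9 0 0 0 36;0 0 0 0 0 0 36"

```text
t: 11.28
tcp_pos: [560.8, 153.3, 68.4]
eef_rot: [-0.002, 0.747, 0.665, -0.004]
contact_force: [-0.4, -0.1, 0.3]
grip_width: 33.8
grasp_force: 0.0
```

```bash
python3 - <<'E'
from m import *
s=save('side','s6');t=save('top','t6')
cv2.imwrite('pics/c6.png',np.hstack([cv2.resize(x[r[0]:r[1],r[2]:r[3]],(400,400),interpolation=2) for x,r in((t['color'],(100,240,180,320)),(s['color'],(90,250,180,340)))])[:,:,::-1])
p,R=st();d=p[:2]-[545,-11];print('book x,y',d@[.993,-.118],d@[.118,.993])
E
```

```text
t 11.3833 p [564.2 154.   72.4] F [ 0.1  0.4 -0.7] w 33.9
[[ 0.115  0.993 -0.002]
 [ 0.993 -0.115 -0.001]
 [-0.001 -0.002 -1.   ]]
book x,y -0.43991097352256897 166.0566122141382
```

View pics/c6.png

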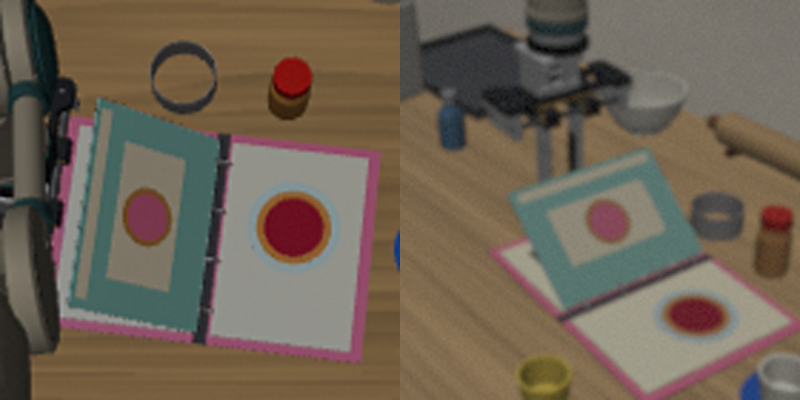

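The fingers are behind the leaf (side crop (560,140)) and the leaf hasn't moved. Now I sweep toward the spine, rising gently.

Emit:
step_arm:
  series: "-0.3 0 -0.06 0 0 0 36;-0.3 0 -0.06 0 0 0 36;-0.3 0 -0.06 0 0 0 36;-0.3 0 -0.06 0 0 0 36;-0.3 0 -0.06 0 0 0 36;-0.3 0 -0.06 0 0 0 36;-0.3 0 -0.06 0 0 0 36;-0.3 0 -0.06 0 0 0 36;-0.3 0 -0.06 0 0 0 36;-0.3 0 -0.06 0 0 0 36;-0.3 0 -0.06 0 0 0 36;-0.3 0 -0.06 0 0 0 36"

```text
t: 12.38
tcp_pos: [554.2, 63.7, 90.9]
eef_rot: [0.0, 0.747, 0.665, -0.0]
contact_force: [0.2, 1.7, 2.1]
grip_width: 33.8
grasp_force: 1.0
```

Emit:
step_arm:
  series: "-0.3 0 -0.06 0 0 0 36;-0.3 0 -0.06 0 0 0 36;-0.3 0 -0.06 0 0 0 36;-0.3 0 -0.06 0 0 0 36;-0.3 0 -0.06 0 0 0 36;-0.3 0 -0.06 0 0 0 36;-0.3 0 -0.06 0 0 0 36;-0.3 0 -0.06 0 0 0 36;-0.3 0 -0.06 0 0 0 36"

```text
t: 13.13
tcp_pos: [546.4, -2.9, 104.0]
eef_rot: [-0.0, 0.747, 0.665, -0.0]
contact_force: [0.5, 0.8, 0.2]
grip_width: 34.0
grasp_force: 0.7
```

```bash
cat >> m.py <<'E'
def bk():
    p,R=st();d=p[:2]-[545,-11];print('book x,y',d@[.993,-.118],d@[.118,.993])
def leaf(f):
    s=save('side',f);W=pts(s);hsv=cv2.cvtColor(s['color'],cv2.COLOR_RGB2HSV);H,S=hsv[...,0],hsv[...,1]
    B=(W-[545,-11,8])@np.array([[.993,.118,0],[-.118,.993,0],[0,0,1]])
    P=B[(H>78)&(H<100)&(S>60)&(abs(B[...,0])<115)&(abs(B[...,1])<175)&(B[...,2]<175)]
    print('leaf n',len(P),'ang deg',np.degrees(np.arctan2(np.median(P[:,2]),np.median(P[:,1]))).round(1),'z',np.percentile(P[:,2]+8,[2,50,98]).round(1),'y',np.percentile(P[:,1],[2,98]).round(1))
    return s
E
python3 - <<'E'
from m import *
bk();s=leaf('s7')
cv2.imwrite('pics/c7.png',cv2.resize(s['color'][60:280,180:400],(600,600),interpolation=2)[:,:,::-1])
E
```

```text
t 13.1333 p [546.4  -2.9 104. ] F [0.5 0.8 0.2] w 34.0
[[ 0.116  0.993 -0.   ]
 [ 0.993 -0.116  0.   ]
 [ 0.    -0.    -1.   ]]
book x,y 0.3950930530556434 8.248034683442688
leaf n 590 ang deg 97.0 z [ 22.6  58.3 142.7] y [-10.4  -3.2]
```

View pics/c7.png

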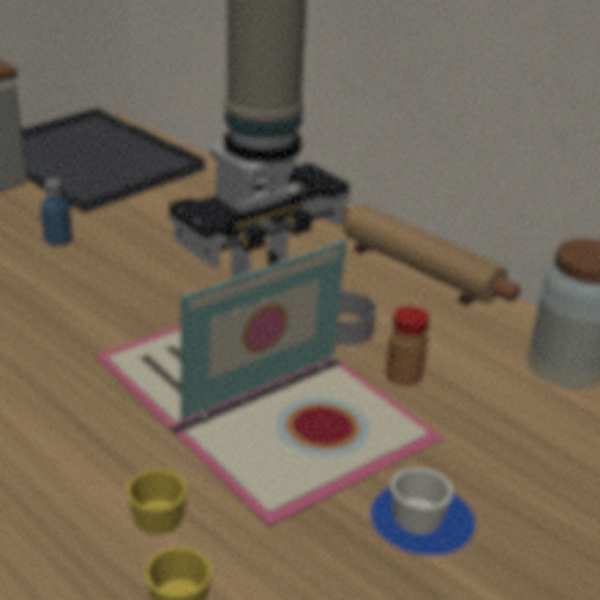

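The leaf stands upright with the fingertips behind it. I'll follow its arc over and down.

Emit:
step_arm:
  series: "-0.29 0 0.05 0 0 0 36;-0.29 0 0.05 0 0 0 36;-0.29 0 0.05 0 0 0 36;-0.29 0 0.05 0 0 0 36;-0.29 0 0.05 0 0 0 36;-0.29 0 0.05 0 0 0 36;-0.29 0 0.05 0 0 0 36;-0.25 0 0.25 0 0 0 36;-0.25 0 0.25 0 0 0 36;-0.25 0 0.25 0 0 0 36;-0.25 0 0.25 0 0 0 36;-0.25 0 0.25 0 0 0 36"

```text
t: 14.18
tcp_pos: [536.8, -84.1, 63.2]
eef_rot: [-0.0, 0.747, 0.665, -0.0]
contact_force: [0.8, 1.0, 1.0]
grip_width: 34.1
grasp_force: 0.3
```

Emit:
step_arm:
  series: "-0.25 0 0.25 0 0 0 36;-0.1 0 0.25 0 0 0 36;-0.1 0 0.25 0 0 0 36;-0.1 0 0.25 0 0 0 36;-0.1 0 0.25 0 0 0 36;-0.1 0 0.25 0 0 0 36;-0.1 0 0.15 0 0 0 36;-0.1 0 0.15 0 0 0 36;0 0 0.1 0 0 0 36;0 0 0 0 0 0 36"

```text
t: 15.02
tcp_pos: [534.1, -107.3, 16.1]
eef_rot: [-0.0, 0.747, 0.665, -0.0]
contact_force: [0.1, -0.7, -0.3]
grip_width: 33.8
grasp_force: 0.0
```

```bash
python3 - <<'E'
from m import *
bk();leaf('s8')
E
```

```text
t 15.0167 p [ 534.1 -107.3   16.1] F [ 0.1 -0.7 -0.3] w 33.8
[[ 0.116  0.993 -0.001]
 [ 0.993 -0.116  0.   ]
 [ 0.    -0.001 -1.   ]]
book x,y 0.5183478902262929 -96.96271037746874
leaf n 592 ang deg 177.5 z [  6.5  13.5 119.2] y [-156.3  -12.9]
```

Emit:
step_arm:
  series: "0 0 0.08 0 0 0 36;0 0 0.08 0 0 0 36;0 0 0.08 0 0 0 36;0 0 0.08 0 0 0 36;0 0 0.05 0 0 0 36;0 0 0 0 0 0 36;0 0 0 0 0 0 36"

```text
t: 15.65
tcp_pos: [534.7, -107.3, 9.5]
eef_rot: [0.001, 0.747, 0.665, 0.0]
contact_force: [-3.0, 0.8, 15.9]
grip_width: 33.5
grasp_force: 7.7
```

Emit:
step_arm:
  series: "0 0 0.04 0 0 0 36;0 0 0 0 0 0 36;0 0 0 0 0 0 36;0 0 -0.6 0 0 0 36;-0.8 0 0 0 0 0 36;-0.6 0 0 0 0 0 36;0 0 0.35 0 0 0 36;0 0 0.15 0 0 0 36;0 0 0.1 0 0 0 36;0 0 0 0 0 0 36;0 0 0 0 0 0 36"

```text
t: 16.57
tcp_pos: [530.6, -142.7, 9.3]
eef_rot: [0.001, 0.747, 0.665, -0.0]
contact_force: [-6.1, -2.2, 25.1]
grip_width: 34.0
grasp_force: 12.7
```

The contact height is the same (about 9.4 mm) at 97 and 132 mm from the spine, so the leaf is flat. Now I withdraw and check.

Emit:
step_arm:
  series: "0 0 -0.2 0 0 0 36;0 0 -0.5 0 0 0 36;0 0 -1 0 0 0 36;0 0 -1 0 0 0 36;0 0 -1 0 0 0 36;0 0 -1 0 0 0 36;0 0 -1 0 0 0 36;0 0 -1 0 0 0 36;0 0 -1 0 0 0 36;0.9 0 -0.5 0 0 0 36;0.9 0 0 0 0 0 36;0.9 0 0 0 0 0 36"

```text
t: 17.57
tcp_pos: [538.3, -73.4, 211.3]
eef_rot: [-0.0, 0.747, 0.665, 0.0]
contact_force: [-0.2, -0.1, 0.3]
grip_width: 33.7
grasp_force: 0.0
```

Emit:
step_arm:
  series: "0.9 0 0 0 0 0 36;0.9 0 0 0 0 0 36;0.9 0 0 0 0 0 36;0.9 0 0 0 0 0 36;0.9 0 0 0 0 0 36;0 0 0 0 0 0 36;0 0 0 0 0 0 36;0 0 0 0 0 0 36"

```text
t: 18.23
tcp_pos: [550.6, 36.8, 210.5]
eef_rot: [-0.0, 0.747, 0.665, -0.001]
contact_force: [0.5, -0.7, -0.4]
grip_width: 33.8
grasp_force: 0.0
```

```bash
python3 - <<'E'
from m import *
bk();s=leaf('s9');potside('s10');t=save('top','t9')
cv2.imwrite('pics/c9.png',np.hstack([cv2.resize(x[r[0]:r[1],r[2]:r[3]],(400,400),interpolation=2) for x,r in((t['color'],(110,250,220,360)),(s['color'],(130,280,220,370)))])[:,:,::-1])
E
```

```text
t 18.2333 p [550.6  36.8 210.5] F [ 0.5 -0.7 -0.4] w 33.8
[[ 0.115  0.993 -0.002]
 [ 0.993 -0.115 -0.   ]
 [-0.001 -0.002 -1.   ]]
book x,y -0.09517758709193522 48.16696781419403
leaf n 740 ang deg -179.5 z [4.5 7.1 9.5] y [-156.5  -11. ]
rim 102 [ 498. -281.   32.] [ 556. -227.   37.] [ 527.3 -254.2   34.7]
coaster [ 486. -302.   -5.] [ 575. -211.    3.] [ 530.  -256.5   -1.1]
```

View pics/c9.png

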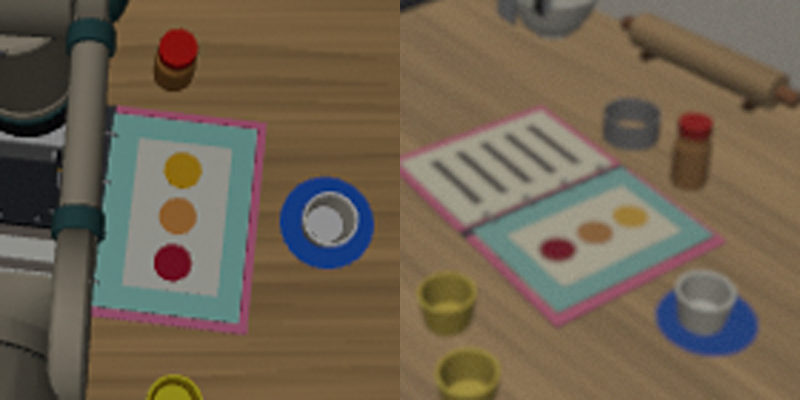

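The leaf lies flat on the right page. The pot is centred on the coaster at top crop (330,220), and the bystanders I can see are in place. I'm handing it in.

```bash
python3 -c "
from plant import *
print(finish_job())"
```

```text
the job is handed in; nothing more can be done
None
```

The job is handed in after about 18 s of the 59 s allowed: the white pot stands upright on the blue coaster and the leaf was pushed over and pressed flat on the right page, but `finish_job()` returned no verdict.

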